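# Index a painted tower to its next face and hold the dial

## Task

Stand the black tower model upright on the narrow cork-topped pedestal of the indexing stand, centred and with its sides square to the cork, and let go of it. The bar knob beside it carries no numbers, so take hold of it, wind it back anticlockwise (seen from above) to its end stop, then turn it clockwise counting clicks to the third stop, which brings the next face of the tower round. Finish while still holding the knob there, so that the turntable cannot creep while the face is painted; do not disturb the paint bottle, the ink bottle or the varnish pot.

Things in the scene. Friction and masses are not known exactly. Their poses are not given: they have to be found in the camera images.
- tower: black tower model, loose, 0.12 kg, standing upright. Shaft 30 x 36 mm (its x and y), head 38 x 44 mm at the top from 85 to 103 mm above the foot; 103 mm tall. Origin: centre of the flat foot; z up through the tower. Grip it by the head, whose middle is 94 mm above the origin (fingers closing along x on 38 mm or along y on 44 mm).
- indexing_stand: indexing painting stand, fixed to the bench: flat blue-grey gear case on a dark base, 114 x 242 mm, top face 30 mm above the bench. Origin: on the bench under the case; x points away from the robot at yaw 0, y to the left. The turntable's vertical axis stands at y = +63 mm, the knob's at y = -77 mm.
- pedestal_top (a point): centre of the top of the pedestal on the turntable: a square cork pad 24 x 24 mm, 80 mm above the bench, on a thin post; smaller than the tower's foot. Its z is up, its x and y lie along the sides of the cork and turn with the turntable. The turntable (66 mm disc) is geared to the knob, turning 3/2 times as far the same way; the knob's detent keeps it still while the tower is set down.
- knob_grip (a point): grip point on the knob's vertical axis, 78 mm above the bench. The black bar is 46 mm long (point x), 14 mm wide (point y: close the fingers along y), 56 to 87 mm above the bench, a white line on its -x half; under it a 38 mm skirt, top at 57 mm. Below: a 73 mm dividing plate with brass pins up to 50 mm, and a sprung roller arm (rear left, up to 56 mm) that clicks between the pins.
- knob (a joint): knob angle in rad, growing clockwise seen from above. 0: the seat at the end stop (bar along the stand's x; hard end at -0.03). Stops every 20 degrees from there: first 0.349, second 0.698, third 1.047; far end 2.18. It starts at rest in one of the first four stops. Leaving a seat takes about 0.1 N m; past half way the roller pulls it into the next seat.
- paint_bottle: small dark grey paint bottle with a black screw cap, 33 mm across, 58 mm tall, loose, a bystander; origin: centre of its foot
- varnish_pot: varnish pot with a red screw cap, 50 mm across, 54 mm tall, loose, a bystander; origin: centre of its foot
- ink_bottle: square green ink bottle with a black cap, 37 x 40 x 66 mm, loose, a bystander; origin: centre of its foot
There are look-alikes about, which are no part of the job. What is shaped like the tower but blue or pink is not meant.

How it is judged:
By the outcome, as a careful person would: the job done as asked, in the order asked, and still so for the second after the job is handed in, while the arm keeps its last pose, push and grip.
It also fails if it takes over 67 s, if anything falls off the work surface, if the arm or the gripper's body presses on something with over 40 N, if the wrist force passes 120 N, or if a joint passes its speed limit or range.

## Robot

A 7-joint arm with a two-finger parallel gripper is mounted at the origin on a cart in front of the work surface, level with it; the furniture and walls round the work are solid. World frame = base frame: x ahead of the robot, y to its left, z up, the work surface at z = 0. Lengths are in mm, angles in rad, forces in N, time in s.
With the tool pointing down it reaches from about 350 to 900 mm from the base axis. Payload 7.2 kg.
Tool frame: the origin (TCP) lies at the very end of the fingers, on their centre line; the grasp point (between the pads) lies 19 mm behind it; z points along the fingers, y is the line along which they close (so a half turn about z gives the same grasp; the last joint's range is limited). The gripper opens to 85 mm and grips with 20 to 120 N. Pads are 22 mm wide; open, the fingers measure 114 mm over their backs; the gripper's body (76 mm by 85 mm) begins 54 mm behind the grasp point. The pads swing forward as they close: fully open they stand 13 mm farther back than shut.
Start: joints at [-1.347, 0.411, -0.013, 1.596, 0.006, 1.134, -0.082], TCP at [179.807, 598.58, 231.297] pointing down, gripper open.
Joint ranges: [-2.95, 2.95], [-0.29, 1.99], [-1.47, 1.44], [0.14, 2.54], [-1.03, 4.17], [0.13, 1.85], [-2.86, 2.86]. Speed limits (rad/s): [2.39, 2.39, 3.01, 3.01, 3.14, 3.14, 3.14].

## Interface

Orientations are given as a unit quaternion [x, y, z, w].
In Python, from station import sense, capture, calibration, hand_in gives the robot as it stands.
- The arm moves only by the tool jog_arm, never from a script. Its argument "motion" is a list that holds one entry, the list of rows, each a list of 6 numbers: the shift along the world's x, y, z in cm, then the turn, a rotation vector about the world's x, y, z in rad. A call has 1 to 5 rows; each row is the pose to reach, as a shift and turn from the pose commanded when the call began; what a row does not reach only later rows make up. A row lasts 1/8 s, in which the tool goes at most 62.5 mm and 10.7 degrees, less where a joint would pass 70% of its speed; a pose out of reach is approached as far as the arm can. A call with a gripper value outside its range is refused whole. "gripper" is the opening, from 0 (shut) to 1 (fully open), set as the call begins (left out, the last holds). The fingers move at their own pace and stop on an object; "squeeze" is the grip in N (left out, the last holds). Time passes only in rows, so rows that repeat a pose let the fingers close. It gives the time, the measured TCP pose, the force, the opening and the grip force at its end, in the units of the state.
- sense(): the state, without advancing time (a new reading comes with each control period).
- capture(name): name is "side" or "top" or "wrist"; returns (picture, depth): 400x640x3 uint8, blue, green, red; 400x640 float32, mm along the optical axis (not along the pixel's ray), 0 where there is no reading.
- calibration(name): a dict with "mtx" (3x3 intrinsics, pixels), "T" (4x4, takes a point from camera to world coordinates). Camera axes: x right, y down, z forward; pixel columns grow to the right and rows downward; lengths in mm; the calibration is good to about 2 mm. A picture is of the moment at which its call begins: read the wrist's pose just before it. calibration takes no time and is no camera call; for the wrist camera it gives the pose at the moment of the call.
- hand_in(): hands the job in; it is judged then, once.
The state is a dict: "time_s": time; "qpos": joint angles; "qd": joint speeds; "joint_torque": joint torques, N m; "eef_pos": TCP position; "ee_rot": TCP orientation; "contact_force": force on the tool from outside, world axes, zero at the start; "wrist_torque": the same for the moment, N m; "width": opening from 0.0 (shut) to 1.0 (fully open); "grasp_force": force on a finger pad.
Only numpy, scipy, OpenCV 4.12 (cv2) and the standard library are available. Lean on these libraries where they do the work, as an engineer would, in place of code of your own. Each camera call takes 0.05 s, during which the arm holds its last target. There are 200 camera calls.

## Working session

There is one attempt and no reset: what is moved stays moved. The work goes in short steps, Python scripts to look and compute and a tool call to move; the robot and the scene stay as the last step left them, time stands still between calls to the robot, and variables do not carry over. Pictures are saved under pics/ and viewed, at most 10 in all, crops included, and the job is handed in when it is done.

Besides the shell and the picture viewer there is one more tool, called after "Emit:" in YAML: its name, and indented under it one key for each argument. jog_arm: Moves the arm, as the interface text tells. Its arguments: {"type":"object","properties":{"motion":{"type":"array"},"gripper":{"type":"number"},"squeeze":{"type":"number"}},"required":["motion"]}

```bash
mkdir -p pics; ls
cat > h.py <<'E'
import numpy as np, cv2
from station import sense, capture, calibration, hand_in
def snap(n,f):
    K=calibration(n); im,d=capture(n)
    cv2.imwrite(f'pics/{f}.png',im); np.savez(f'{f}.npz',im=im,d=d,K=K['mtx'],T=K['T'])
def load(f): return np.load(f'{f}.npz')
def world(f,mask=None):
    z=load(f); d=z['d']; v,u=np.indices(d.shape); K=z['K']
    P=np.stack([(u-K[0,2])/K[0,0]*d,(v-K[1,2])/K[1,1]*d,d],-1)
    return P@z['T'][:3,:3].T+z['T'][:3,3]
def ray(f,u,v,h):
    z=load(f);K=z['K'];r=z['T'][:3,:3]@np.array([(u-K[0,2])/K[0,0],(v-K[1,2])/K[1,1],1]);o=z['T'][:3,3]
    return o+r*(h-o[2])/r[2]
E
python3 - <<'E'
from h import *
snap('top','t0');snap('side','s0')
s=sense();print(s)
for f in('t0','s0'):
    z=load(f);print(z['T'].round(3),z['K'])
cv2.imwrite('pics/both.png',cv2.resize(np.vstack([load('t0')['im'],load('s0')['im']]),(480,600)))
E
```

```text
pics
{'time_s': 0.1, 'qpos': array([-1.34720808,  0.41183248, -0.01267876,  1.59699126,  0.005584  ,
        1.13427881, -0.08216524]), 'qd': array([-0.00111373, -0.00070696, -0.00024536, -0.00143789,  0.00112888,
       -0.00023991, -0.00067811]), 'joint_torque': array([ 2.65952724e-03, -6.01829767e+01,  6.84158485e-01, -3.00087440e+01,
        1.39723523e-02,  6.43452688e-03, -3.43354043e-05]), 'eef_pos': array([179.71073819, 598.12984496, 230.51684434]), 'ee_rot': array([ 1.45366258e-01,  9.89377636e-01, -7.35114716e-04, -5.60042077e-05]), 'contact_force': array([ 0.70812484, -1.07392311, -0.12020005]), 'wrist_torque': array([0.07654503, 0.00722822, 0.0085675 ]), 'grasp_force': 0.0, 'width': 0.9980417350446089}
[[-0.000000e+00 -9.980000e-01  6.900000e-02  3.808160e+02]
 [-1.000000e+00  0.000000e+00  4.000000e-03  3.388240e+02]
 [-4.000000e-03 -6.900000e-02 -9.980000e-01  1.029566e+03]
 [ 0.000000e+00  0.000000e+00  0.000000e+00  1.000000e+00]] [[437.42675049   0.         319.50810747]
 [  0.         437.42675049 195.17219138]
 [  0.           0.           1.        ]]
[[-9.950000e-01 -4.500000e-02  9.000000e-02  3.785230e+02]
 [-9.900000e-02  5.880000e-01 -8.030000e-01  1.107114e+03]
 [-1.700000e-02 -8.080000e-01 -5.890000e-01  6.412140e+02]
 [ 0.000000e+00  0.000000e+00  0.000000e+00  1.000000e+00]] [[376.36986271   0.         324.29244625]
 [  0.         376.36986271 197.49073042]
 [  0.           0.           1.        ]]
```

View pics/t0.png

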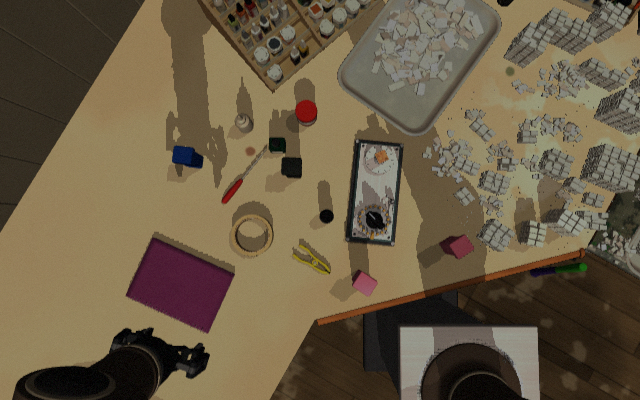

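View pics/s0.png

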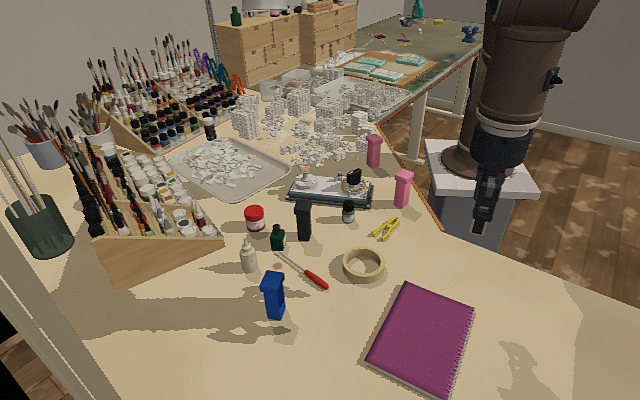

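The top view shows the tower head at about (291,168), the ink bottle (277,145), paint bottle (327,216) and varnish pot (306,112). The stand is near (375,192), with the cork at about (380,156) and the knob at about (375,218). The side view shows the tower at (303,222).

Run:
```python
from h import *
for f,b in(('t0',(255,130,415,250)),('s0',(240,160,400,260))):
    im=load(f)['im'][b[1]:b[3],b[0]:b[2]]
    im=cv2.convertScaleAbs(im,alpha=1.8,beta=25)
    cv2.imwrite(f'pics/{f}c.png',cv2.resize(im,None,fx=5,fy=5,interpolation=cv2.INTER_CUBIC))
for f in('t0','s0'):
    W=world(f)
    def rep(n,b,h0,h1):
        p=W[b[1]:b[3],b[0]:b[2]].reshape(-1,3);q=p[(p[:,2]>h0)&(p[:,2]<h1)]
        if len(q)<4: print(f,n,'none');return
        r=cv2.minAreaRect(q[:,:2].astype(np.float32)); print(f,n,len(q),'med',np.median(q,0).round(1),'rect',np.round(r[0],1),np.round(r[1],1),round(r[2],1))
    if f=='t0':
        rep('tower',(275,150,310,185),96,112);rep('tower shaft',(275,150,310,185),10,80)
        rep('ink',(262,130,290,156),55,75);rep('paint',(315,205,338,228),50,65);rep('varn',(290,95,322,128),45,62)
        rep('case',(340,130,410,250),25,36);rep('cork',(360,140,400,172),74,90);rep('knob',(355,200,395,240),80,95)
        rep('pinkA',(440,225,480,265),95,112);rep('pinkB',(350,265,382,300),95,112)
    else:
        rep('tower',(285,190,325,245),96,112);rep('cork',(290,150,330,200),76,90);rep('knob',(335,160,370,195),80,95)
```

```text
t0 tower 348 med [507.2 403.6 102.4] rect [507.6 403.7] [42.9 37.1] 85.9
t0 tower shaft 69 med [550.3 425.1  28.5] rect [521.1 419.1] [81.6 31.7] 33.6
t0 ink 57 med [566.2 442.   64.6] rect [566.3 442.1] [16.4 16. ] 46.2
t0 paint 137 med [401.6 328.6  56.7] rect [401.7 328.6] [26.8 26.8] 89.7
t0 varn 387 med [639.5 373.7  53.3] rect [640.3 374.2] [48.8 48.8] 69.2
t0 case 2474 med [464.  221.   29.4] rect [458.4 215.5] [ 99.2 224.8] 84.1
t0 cork 124 med [530.6 208.2  79.5] rect [531.2 207.6] [23.8 24.3] 23.8
t0 knob 139 med [392.4 223.2  86.3] rect [392.5 222.2] [44.2 14.4] 44.2
t0 pinkA 379 med [335.5  45.3 102.2] rect [335.9  44.4] [38.3 43.5] 31.6
t0 pinkB 371 med [258.6 247.9 102.5] rect [258.7 248.4] [42.8 37.6] 55.7
s0 tower 210 med [507.9 411.2 103.6] rect [508.6 406. ] [46.2 37.1] 88.6
s0 cork 53 med [532.6 211.9  81. ] rect [533.1 209.4] [23.3 28.6] 22.0
s0 knob 74 med [393.1 227.8  86.8] rect [393.2 224.2] [45.5 15.1] 44.7
```

View pics/t0c.png

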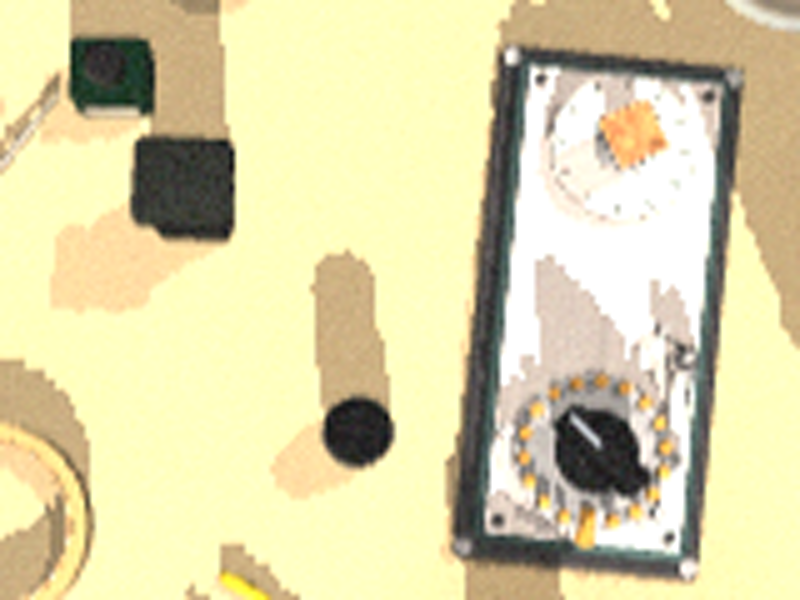

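View pics/s0c.png

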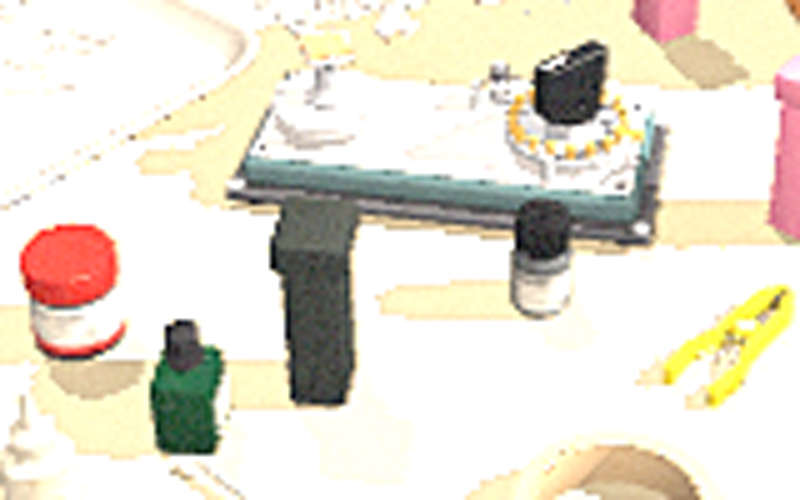

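The top crop shows the square ink bottle, the tower head, the knob with its white line toward the upper left, and the cork rotated about 24°. The numbers agree: turntable to knob is 139 mm (nominal 140), the stand yaw is -96°, and the bar sits at stop 2 (40°). Next I move above the tower.

Emit:
jog_arm:
  motion:
    - [[4.5, -2.7, 0, 0, 0, 0.05], [9.2, -5.5, 0, 0, 0, 0.1], [13.8, -8.2, 0, 0, 0, 0.15], [18.4, -10.9, 0, 0, 0, 0.2], [23, -13.6, 0, 0, 0, 0.24]]
  gripper: 1

```text
time_s: 0.72
eef_pos: [411.0, 461.4, 231.0]
ee_rot: [0.025, 1.0, -0.0, -0.0]
contact_force: [-0.4, 1.2, 0.1]
width: 0.997
grasp_force: 0.0
```

Emit:
jog_arm:
  motion:
    - [[3.2, -2, 0, 0, 0, 0], [6, -3.7, 0, 0, 0, 0], [8, -5, 0, 0, 0, 0], [8, -5, 0, 0, 0, 0], [8, -5, 0, 0, 0, 0]]

```text
time_s: 1.35
eef_pos: [488.7, 413.3, 230.9]
ee_rot: [0.025, 1.0, 0.0, -0.001]
contact_force: [-0.0, -0.3, -0.1]
width: 0.992
grasp_force: 0.0
```

Run:
```python
from h import *
s=sense();print(s['time_s'],s['eef_pos'],s['ee_rot'],s['qpos'].round(2))
snap('wrist','w0');z=load('w0');print(z['T'].round(3))
W=world('w0');m=(W[...,2]>96)&(W[...,2]<112)&(abs(W[...,0]-507)<60)&(abs(W[...,1]-404)<60)
q=W[m];r=cv2.minAreaRect(q[:,:2].astype(np.float32));print(len(q),np.median(q,0),r)
im=cv2.convertScaleAbs(z['im'],alpha=1.6,beta=20);cv2.imwrite('pics/w0b.png',im)
```

```text
1.35 [488.72696114 413.29958062 230.91636239] [ 2.54596920e-02  9.99675686e-01  3.43282518e-05 -5.69956771e-04] [-0.82  0.44  0.05  1.56 -0.03  1.15  0.76]
[[ 5.10000e-02  9.51000e-01  3.05000e-01  4.10923e+02]
 [ 9.99000e-01 -4.90000e-02 -1.40000e-02  4.17636e+02]
 [ 2.00000e-03  3.05000e-01 -9.52000e-01  3.74706e+02]
 [ 0.00000e+00  0.00000e+00  0.00000e+00  1.00000e+00]]
1459 [507.14962818 405.01306202 103.73217043] ((508.93975830078125, 404.7897644042969), (42.73442459106445, 37.535919189453125), 88.23931121826172)
```

View pics/w0b.png

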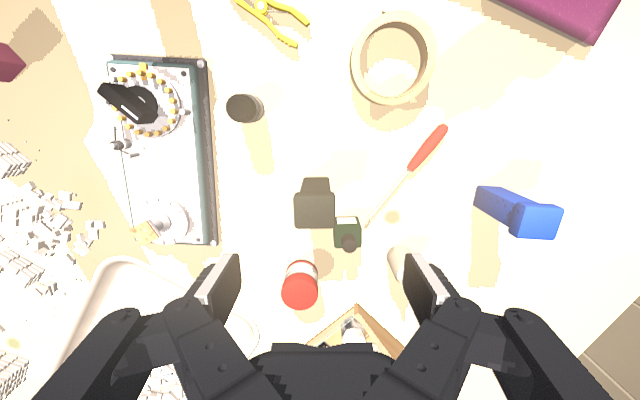

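The wrist view shows the tower head at (314,210) with the ink bottle (347,230) beyond it. Three measurements agree on the head: about (508.5, 404.5), top 103, long axis about 88°. I'm descending to grip it.

Emit:
jog_arm:
  motion:
    - [[2.0, -0.85, -2, 0, 0, 0.015], [2.0, -0.85, -6, 0, 0, 0.015], [2.0, -0.85, -9, 0, 0, 0.015], [2.0, -0.85, -11, 0, 0, 0.015], [2.0, -0.85, -11, 0, 0, 0.015]]

```text
time_s: 2.02
eef_pos: [507.7, 404.5, 119.6]
ee_rot: [0.017, 1.0, -0.001, -0.001]
contact_force: [-0.2, -0.8, 0.4]
width: 0.998
grasp_force: 0.0
```

Run:
```python
from h import *
s=sense();print(s['time_s'],s['eef_pos'],s['ee_rot'],s['contact_force'])
snap('wrist','w1');z=load('w1')
W=world('w1');m=(W[...,2]>96)&(W[...,2]<112)&(abs(W[...,0]-507)<40)&(abs(W[...,1]-404)<32)
q=W[m];print(len(q))
if len(q)>10:
    r=cv2.minAreaRect(q[:,:2].astype(np.float32));print(np.median(q,0),r)
```

```text
2.025 [507.74638353 404.45834341 119.62345141] [ 1.74261368e-02  9.99846566e-01 -9.64534425e-04 -1.49823306e-03] [-0.16836886 -0.79476837  0.38890866]
3748
[506.5067433  404.89563973 103.83002003] ((508.85858154296875, 404.8503723144531), (43.01673126220703, 37.50700759887695), 88.45999908447266)
```

Emit:
jog_arm:
  motion:
    - [[0.1, 0, -2.5, 0, 0, 0.005], [0.1, 0, -4.6, 0, 0, 0.005], [0.1, 0, -4.6, 0, 0, 0.005]]

```text
time_s: 2.45
eef_pos: [510.1, 404.3, 75.2]
ee_rot: [0.016, 1.0, -0.0, -0.001]
contact_force: [-0.6, 0.3, 0.3]
width: 0.997
grasp_force: 0.0
```

Emit:
jog_arm:
  motion:
    - [[0, 0, 0, 0, 0, 0], [0, 0, 0, 0, 0, 0], [0, 0, 0, 0, 0, 0], [0, 0, 0, 0, 0, 0], [0, 0, 0, 0, 0, 0]]
  gripper: 0.2
  squeeze: 45

```text
time_s: 3.08
eef_pos: [511.6, 404.6, 76.7]
ee_rot: [0.016, 1.0, 0.001, 0.001]
contact_force: [-0.7, -1.1, 7.2]
width: 0.495
grasp_force: 46.7
```

Emit:
jog_arm:
  motion:
    - [[0, 0, 0, 0, 0, 0], [0, 0, 0, 0, 0, 0], [0, 0, 0, 0, 0, 0], [0, 0, 0, 0, 0, 0]]

```text
time_s: 3.58
eef_pos: [511.6, 404.6, 76.7]
ee_rot: [0.016, 1.0, 0.001, 0.001]
contact_force: [0.2, -1.0, 5.7]
width: 0.494
grasp_force: 46.7
```

Emit:
jog_arm:
  motion:
    - [[0, 0, 1, 0, 0, 0], [0, 0, 4, 0, 0, 0], [0, 0, 8, 0, 0, 0], [0, 0, 11.5, 0, 0, 0], [0, 0, 11.5, 0, 0, 0]]

```text
time_s: 4.2
eef_pos: [512.1, 405.2, 194.1]
ee_rot: [0.016, 1.0, 0.002, 0.002]
contact_force: [0.3, 0.6, -0.9]
width: 0.498
grasp_force: 45.9
```

Run:
```python
from h import *
from scipy.spatial.transform import Rotation as R
s=sense();print(s['time_s'],s['eef_pos'],s['ee_rot'],s['contact_force'],s['width'])
M=R.from_quat(s['ee_rot']).as_matrix();print(M.round(3))
for n in('wrist','top','side'):
    f='l_'+n;snap(n,f);W=world(f)
    m=(abs(W[...,0]-508)<40)&(abs(W[...,1]-404)<35)&(W[...,2]>205)&(W[...,2]<222)
    q=W[m];print(n,len(q))
    if len(q)>10: print(np.median(q,0).round(1),cv2.minAreaRect(q[:,:2].astype(np.float32)))
ims=[cv2.convertScaleAbs(load('l_wrist')['im'],alpha=1.6,beta=20)[100:400,120:520],cv2.resize(cv2.convertScaleAbs(load('l_side')['im'],alpha=1.6,beta=20)[110:260,220:420],(400,300))]
cv2.imwrite('pics/lift.png',np.hstack(ims))
```

```text
4.2 [512.13950583 405.18663507 194.11345087] [0.01594597 0.99986841 0.00206831 0.00214773] [ 0.3479867   0.61779466 -0.86630387] 0.4977063600041519
[[-0.999  0.032  0.004]
 [ 0.032  0.999  0.004]
 [-0.004  0.004 -1.   ]]
wrist 6925
[504.3 405.5 220.9] ((509.7464599609375, 404.7596740722656), (68.34484100341797, 37.85091781616211), 88.7887191772461)
top 0
side 166
[499.5 423.5 216.3] ((502.52874755859375, 412.2778015136719), (60.61663818359375, 33.708274841308594), 60.334266662597656)
```

View pics/lift.png

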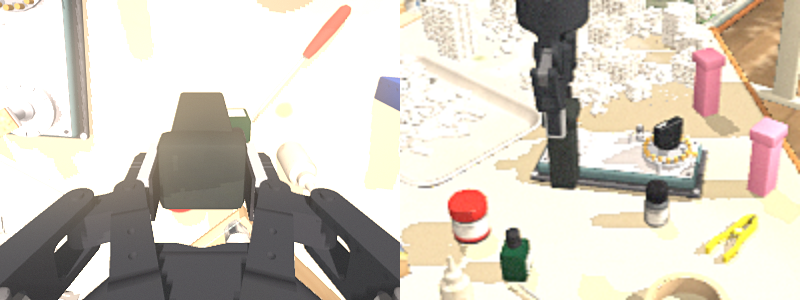

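The tower is held upright, about 2.6 mm off the TCP along tool x. I'm moving beside the pedestal with the final yaw so I can measure the cork with the wrist camera.

Emit:
jog_arm:
  motion:
    - [[0.8, -1.5, 0, 0, 0, -0.1], [2, -4, 0, 0, 0, -0.22], [4, -7, 0, 0, 0, -0.36], [5.5, -10, 0, 0, 0, -0.5], [7, -13, 0, 0, 0, -0.64]]

```text
time_s: 4.97
eef_pos: [580.4, 272.7, 188.6]
ee_rot: [0.332, 0.943, -0.001, -0.001]
contact_force: [-0.2, 0.1, -1.0]
width: 0.497
grasp_force: 45.8
```

Emit:
jog_arm:
  motion:
    - [[1, -2, 0, 0, 0, -0.14], [1.8, -3.5, 0, 0, 0, -0.28], [1.8, -3.5, 0, 0, 0, -0.4], [1.8, -3.5, 0, 0, 0, -0.48], [1.8, -3.5, 0, 0, 0, -0.48]]

```text
time_s: 5.6
eef_pos: [598.0, 238.9, 188.8]
ee_rot: [0.544, 0.839, -0.001, -0.001]
contact_force: [-0.1, 0.8, -0.8]
width: 0.498
grasp_force: 45.8
```

Run:
```python
from h import *
from scipy.spatial.transform import Rotation as R
s=sense();print(s['time_s'],s['eef_pos'],s['contact_force'],s['qpos'].round(2))
M=R.from_quat(s['ee_rot']).as_matrix();print(M.round(4))
for n in('wrist','top'):
    f='p_'+n;snap(n,f);W=world(f)
    for nm,c,lo,hi,rr in(('cork',(532,208),75,86,25),('tower',s['eef_pos'][:2],205,240,34)):
        m=(np.hypot(W[...,0]-c[0],W[...,1]-c[1])<rr)&(W[...,2]>lo)&(W[...,2]<hi)
        q=W[m];print(n,nm,len(q))
        if len(q)>10: print(q.mean(0).round(1),cv2.minAreaRect(q[:,:2].astype(np.float32)))
im=cv2.convertScaleAbs(load('p_wrist')['im'],alpha=1.3,beta=10)
cv2.imwrite('pics/pw.png',im)
```

```text
5.6 [598.01295606 238.87092486 188.76598755] [-0.08628914  0.77223264 -0.8228896 ] [-0.7   0.49  0.35  1.61 -0.18  1.07  0.12]
[[-4.075e-01  9.132e-01 -2.200e-03]
 [ 9.132e-01  4.075e-01 -1.500e-03]
 [-4.000e-04 -2.600e-03 -1.000e+00]]
wrist cork 687
[533.5 210.2  80.5] ((533.4201049804688, 209.42112731933594), (24.46749496459961, 24.16056251525879), 24.369932174682617)
wrist tower 9189
[595.7 245.  217.9] ((596.922119140625, 241.37838745117188), (66.31417083740234, 38.44676971435547), 24.044206619262695)
top cork 122
[531.1 207.9  79.3] ((531.398681640625, 207.63937377929688), (23.44338035583496, 24.67934799194336), 24.15886116027832)
top tower 150
[585.2 250.4 214.5] ((584.07861328125, 250.50830078125), (52.3941650390625, 17.199451446533203), 44.937721252441406)
```

View pics/pw.png

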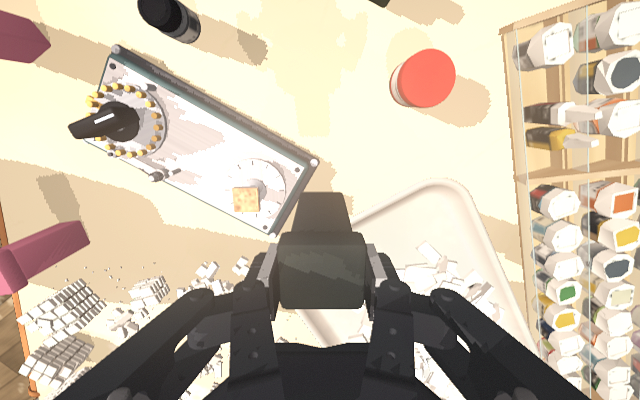

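The wrist view shows the cork at (246,200) and the held tower at (322,270). The cork measures (533.2, 209.3, 80.5) at 24.2°, and the tower is at 24.05°. I'm moving over it.

Emit:
jog_arm:
  motion:
    - [[-1, -0.5, 0, 0, 0, 0], [-3, -1.5, 0, 0, 0, 0], [-5, -2.5, 0, 0, 0, 0], [-6.4, -3.2, 0, 0, 0, 0.003], [-6.4, -3.2, 0, 0, 0, 0.003]]

```text
time_s: 6.32
eef_pos: [533.8, 206.4, 190.6]
ee_rot: [0.543, 0.84, 0.0, -0.0]
contact_force: [-0.3, -0.3, -1.1]
width: 0.495
grasp_force: 45.9
```

Emit:
jog_arm:
  motion:
    - [[0, 0, -0.8, 0, 0, 0], [0, 0, -1.8, 0, 0, 0], [0, 0, -2.4, 0, 0, 0], [0, 0, -2.4, 0, 0, 0], [0, 0, -2.4, 0, 0, 0]]

```text
time_s: 6.95
eef_pos: [535.0, 207.1, 166.2]
ee_rot: [0.543, 0.84, -0.0, 0.0]
contact_force: [-0.1, 1.0, -2.1]
width: 0.492
grasp_force: 45.9
```

Run:
```python
from h import *
from scipy.spatial.transform import Rotation as R
s=sense();print(s['time_s'],s['eef_pos'],s['contact_force'])
M=R.from_quat(s['ee_rot']).as_matrix();print(M.round(4))
print('tower c',s['eef_pos'][:2]+2.7*M[:2,0],'foot',s['eef_pos'][2]-76.5)
snap('side','q_side')
im=cv2.convertScaleAbs(load('q_side')['im'][110:210,260:400],alpha=1.8,beta=25)
cv2.imwrite('pics/qs.png',cv2.resize(im,None,fx=5,fy=5,interpolation=cv2.INTER_CUBIC))
```

```text
6.95 [534.98583992 207.08876244 166.2432431 ] [-0.08484304  0.96011614 -2.11100154]
[[-4.096e-01  9.123e-01  0.000e+00]
 [ 9.123e-01  4.096e-01 -1.000e-04]
 [-1.000e-04 -0.000e+00 -1.000e+00]]
tower c [533.87997701 209.55190415] foot 89.74324310475436
```

View pics/qs.png

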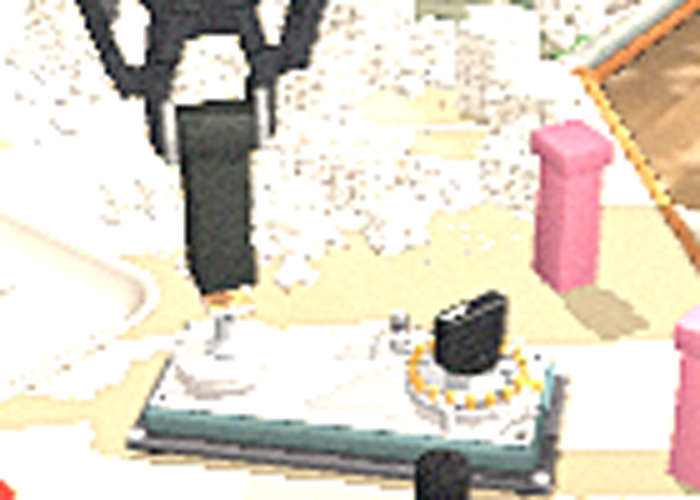

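The foot is directly above the cork (crop 225,295) with a small gap. I'm lowering the last 9 mm while watching the force.

Emit:
jog_arm:
  motion:
    - [[-0.06, 0, -0.3, 0, 0, 0], [-0.06, 0, -0.6, 0, 0, 0], [-0.06, 0, -0.8, 0, 0, 0], [-0.06, 0, -0.8, 0, 0, 0]]

```text
time_s: 7.5
eef_pos: [534.1, 207.0, 158.1]
ee_rot: [0.543, 0.84, -0.0, -0.0]
contact_force: [-0.0, -0.9, -1.0]
width: 0.497
grasp_force: 45.9
```

Emit:
jog_arm:
  motion:
    - [[0, 0, -0.1, 0, 0, 0], [0, 0, -0.1, 0, 0, 0], [0, 0, -0.1, 0, 0, 0]]

```text
time_s: 7.88
eef_pos: [534.2, 207.1, 157.3]
ee_rot: [0.543, 0.84, 0.0, 0.0]
contact_force: [0.1, 0.8, -1.1]
width: 0.496
grasp_force: 45.9
```

Emit:
jog_arm:
  motion:
    - [[0, 0, -0.08, 0, 0, 0], [0, 0, -0.08, 0, 0, 0], [0, 0, -0.08, 0, 0, 0]]

```text
time_s: 8.25
eef_pos: [534.3, 207.1, 156.7]
ee_rot: [0.543, 0.84, 0.0, 0.0]
contact_force: [-0.5, 0.2, 1.5]
width: 0.495
grasp_force: 46.2
```

Emit:
jog_arm:
  motion:
    - [[0, 0, -0.05, 0, 0, 0], [0, 0, -0.05, 0, 0, 0]]
  squeeze: 20

```text
time_s: 8.5
eef_pos: [534.4, 207.1, 156.7]
ee_rot: [0.543, 0.84, 0.0, 0.0]
contact_force: [-1.7, -1.1, 6.3]
width: 0.496
grasp_force: 46.8
```

Emit:
jog_arm:
  motion:
    - [[0, 0, 0, 0, 0, 0], [0, 0, 0, 0, 0, 0], [0, 0, 0, 0, 0, 0], [0, 0, 0, 0, 0, 0]]
  gripper: 0.95

```text
time_s: 9.0
eef_pos: [534.2, 207.0, 155.9]
ee_rot: [0.543, 0.84, -0.0, -0.0]
contact_force: [-0.2, 0.0, -0.3]
width: 0.957
grasp_force: 0.0
```

Emit:
jog_arm:
  motion:
    - [[0, 0, 0, 0, 0, 0], [0, 0, 1, 0, 0, 0], [0, 0, 3.5, 0, 0, 0], [0, 0, 7, 0, 0, 0], [0, 0, 9, 0, 0, 0]]

```text
time_s: 9.62
eef_pos: [534.9, 207.2, 248.6]
ee_rot: [0.543, 0.839, 0.001, 0.001]
contact_force: [-0.2, 0.1, 0.8]
width: 0.948
grasp_force: 0.0
```

Run:
```python
from h import *
s=sense();print(s['time_s'],s['eef_pos'],s['contact_force'])
for n in('wrist','top','side'):
    f='r_'+n;snap(n,f);W=world(f)
    m=(np.hypot(W[...,0]-533,W[...,1]-209)<40)&(W[...,2]>175)&(W[...,2]<193)
    q=W[m];print(n,len(q))
    if len(q)>10: print(np.median(q,0).round(1),cv2.minAreaRect(q[:,:2].astype(np.float32)))
ims=[cv2.convertScaleAbs(load('r_wrist')['im'],alpha=1.3,beta=20)[60:360,120:520],cv2.resize(cv2.convertScaleAbs(load('r_side')['im'],alpha=1.6,beta=20)[110:215,260:400],(400,300))]
cv2.imwrite('pics/rel.png',np.hstack(ims))
```

```text
9.625 [534.91001774 207.16673794 248.60784773] [-0.24859617  0.06554911  0.78297338]
wrist 2476
[532.6 211.9 183.7] ((533.261474609375, 210.1588134765625), (43.036216735839844, 37.37529373168945), 23.877830505371094)
top 397
[529.8 210.4 182.1] ((531.3139038085938, 209.0435028076172), (43.03615188598633, 36.804561614990234), 25.55049705505371)
side 154
[532.1 218.2 183.3] ((532.5833129882812, 210.78823852539062), (42.943817138671875, 41.16347885131836), 22.586315155029297)
```

View pics/rel.png

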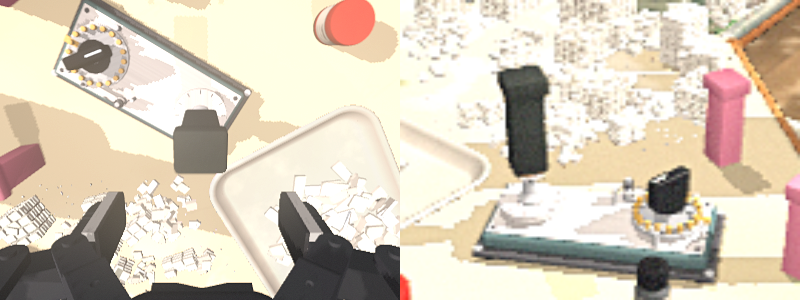

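The tower stands upright on the cork, within about 1 mm of centre (24° against the cork's 24.2°). Now I measure the knob.

Run:
```python
from h import *
for f in('r_wrist','p_wrist','r_top','r_side'):
    W=world(f);m=(np.hypot(W[...,0]-393,W[...,1]-223)<32)&(W[...,2]>80)&(W[...,2]<95)
    q=W[m];print(f,len(q),np.median(q,0).round(1),cv2.minAreaRect(q[:,:2].astype(np.float32)))
```

```text
r_wrist 636 [395.8 224.8  87.6] ((394.3815612792969, 224.0655059814453), (45.69017028808594, 14.221075057983398), 44.104347229003906)
p_wrist 1036 [397.3 225.3  87.5] ((394.7463684082031, 223.91519165039062), (46.43595504760742, 14.44378662109375), 43.62090301513672)
r_top 141 [392.4 223.5  86.5] ((392.46044921875, 222.27566528320312), (44.07027816772461, 14.071596145629883), 44.07670593261719)
r_side 74 [393.1 227.4  87. ] ((393.813232421875, 225.30630493164062), (46.5003662109375, 15.082965850830078), 45.060733795166016)
```

Emit:
jog_arm:
  motion:
    - [[-1, 0.1, 0, 0, 0, -0.08], [-3, 0.4, 0, 0, 0, -0.22], [-6, 0.7, 0, 0, 0, -0.37], [-9, 1.1, 0, 0, 0, -0.52], [-12, 1.4, 0, 0, 0, -0.67]]

```text
time_s: 10.4
eef_pos: [412.7, 220.9, 245.0]
ee_rot: [0.791, 0.612, -0.001, 0.0]
contact_force: [-0.2, 1.1, 1.0]
width: 0.951
grasp_force: 0.0
```

Emit:
jog_arm:
  motion:
    - [[-1.5, 0.2, 0, 0, 0, -0.15], [-2, 0.3, 0, 0, 0, -0.3], [-2, 0.3, -2, 0, 0, -0.42], [-2, 0.3, -5, 0, 0, -0.55], [-2, 0.3, -7, 0, 0, -0.555]]

```text
time_s: 11.02
eef_pos: [393.2, 223.5, 174.1]
ee_rot: [0.928, 0.374, -0.001, 0.0]
contact_force: [0.1, 0.2, -0.4]
width: 0.955
grasp_force: 0.0
```

Emit:
jog_arm:
  motion:
    - [[0, 0, 0, 0, 0, 0], [0, 0, 0, 0, 0, 0]]

```text
time_s: 11.28
eef_pos: [394.4, 224.1, 176.3]
ee_rot: [0.927, 0.375, 0.0, 0.0]
contact_force: [-0.0, -0.3, 0.1]
width: 0.942
grasp_force: 0.0
```

Run:
```python
from h import *
from scipy.spatial.transform import Rotation as R
s=sense();print(s['time_s'],s['eef_pos'],s['contact_force'],s['qpos'].round(2))
M=R.from_quat(s['ee_rot']).as_matrix();print(M.round(4),np.degrees(np.arctan2(M[1,0],M[0,0])))
snap('wrist','k');W=world('k');m=(np.hypot(W[...,0]-394,W[...,1]-224)<32)&(W[...,2]>80)&(W[...,2]<95)
q=W[m];print(len(q),np.median(q,0).round(1),cv2.minAreaRect(q[:,:2].astype(np.float32)))
```

```text
11.275 [394.37094883 224.07184579 176.29588454] [-0.02027182 -0.33966371  0.0565702 ] [-1.03  0.18  0.46  2.08 -0.1   0.89 -1.31]
[[ 7.194e-01  6.946e-01  1.000e-04]
 [ 6.946e-01 -7.194e-01 -2.000e-04]
 [-0.000e+00  2.000e-04 -1.000e+00]] 43.99777787504997
795 [396.2 224.9  87.6] ((395.09320068359375, 223.65359497070312), (45.52684783935547, 13.514115333557129), 43.64735412597656)
```

Emit:
jog_arm:
  motion:
    - [[0, 0, -3, 0, 0, 0], [0, 0, -6.5, 0, 0, 0], [0, 0, -9.5, 0, 0, 0], [0, 0, -11.3, 0, 0, 0], [0, 0, -11.3, 0, 0, 0]]

```text
time_s: 11.95
eef_pos: [394.0, 223.9, 62.7]
ee_rot: [0.927, 0.375, -0.001, 0.0]
contact_force: [0.2, -0.5, 0.7]
width: 0.948
grasp_force: 0.0
```

Emit:
jog_arm:
  motion:
    - [[0, 0, 0, 0, 0, 0], [0, 0, 0, 0, 0, 0], [0, 0, 0, 0, 0, 0], [0, 0, 0, 0, 0, 0], [0, 0, 0, 0, 0, 0]]
  gripper: 0.0
  squeeze: 60

```text
time_s: 12.58
eef_pos: [395.0, 223.8, 63.7]
ee_rot: [0.927, 0.374, 0.001, 0.0]
contact_force: [1.5, -2.8, 6.9]
width: 0.15
grasp_force: 60.7
```

Emit:
jog_arm:
  motion:
    - [[0, 0, 0, 0, 0, 0], [0, 0, 0, 0, 0, 0], [0, 0, 0, 0, 0, 0]]

```text
time_s: 12.95
eef_pos: [395.0, 223.8, 63.7]
ee_rot: [0.927, 0.374, 0.001, 0.0]
contact_force: [0.2, -2.9, 6.8]
width: 0.15
grasp_force: 60.8
```

Run:
```python
from h import *
s=sense();print({k:np.round(s[k],3) for k in('time_s','eef_pos','ee_rot','contact_force','wrist_torque','width','grasp_force')})
```

```text
{'time_s': np.float64(12.95), 'eef_pos': array([395.005, 223.81 ,  63.674]), 'ee_rot': array([0.927, 0.374, 0.001, 0.   ]), 'contact_force': array([ 0.174, -2.926,  6.78 ]), 'wrist_torque': array([-0.555, -0.057,  0.041]), 'width': np.float64(0.15), 'grasp_force': np.float64(60.771)}
```

Emit:
jog_arm:
  motion:
    - [[0, 0, 0, 0, 0, 0.03], [0, 0, 0, 0, 0, 0.06], [0, 0, 0, 0, 0, 0.1], [0, 0, 0, 0, 0, 0.14], [0, 0, 0, 0, 0, 0.18]]

```text
time_s: 13.58
eef_pos: [394.8, 224.0, 63.7]
ee_rot: [0.89, 0.457, 0.001, -0.0]
contact_force: [-0.4, -2.0, 7.1]
width: 0.147
grasp_force: 60.8
```

Emit:
jog_arm:
  motion:
    - [[0, 0, 0, 0, 0, 0.035], [0, 0, 0, 0, 0, 0.07], [0, 0, 0, 0, 0, 0.105], [0, 0, 0, 0, 0, 0.14], [0, 0, 0, 0, 0, 0.17]]

```text
time_s: 14.2
eef_pos: [394.6, 224.1, 63.7]
ee_rot: [0.848, 0.531, 0.0, -0.0]
contact_force: [-1.3, -1.4, 9.3]
width: 0.147
grasp_force: 61.0
```

```bash
cat >> h.py <<'E'
def st():
    from scipy.spatial.transform import Rotation as R
    s=sense();M=R.from_quat(s['ee_rot']).as_matrix()
    a=np.degrees(np.arctan2(M[1,0],M[0,0]));print('yaw',a.round(2),'knob',(84-a).round(2),{k:np.round(s[k],2) for k in('time_s','eef_pos','contact_force','wrist_torque','width','grasp_force')},M[:,2].round(4))
E
python3 - <<'E'
from h import *
st();snap('side','v1');im=cv2.convertScaleAbs(load('v1')['im'],alpha=1.6,beta=20)[110:215,260:400]
cv2.imwrite('pics/v1.png',cv2.resize(im,None,fx=4,fy=4))
E
```

```text
yaw 64.09 knob 19.91 {'time_s': np.float64(14.2), 'eef_pos': array([394.56, 224.08,  63.66]), 'contact_force': array([-1.32, -1.43,  9.31]), 'wrist_torque': array([-0.26,  0.45, -0.05]), 'width': np.float64(0.15), 'grasp_force': np.float64(60.97)} [ 5.e-04  5.e-04 -1.e+00]
```

View pics/v1.png

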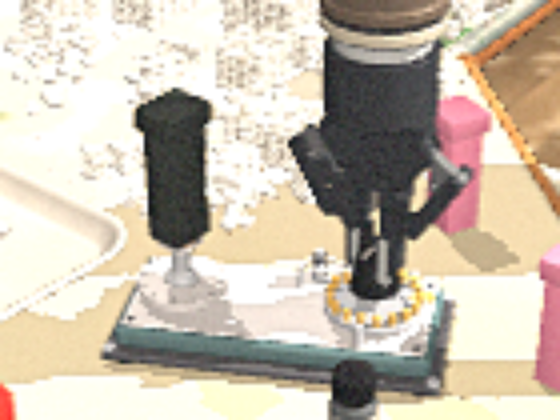

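The tower has turned with the knob and stands well; that is one stop. I'm continuing to the end stop.

Emit:
jog_arm:
  motion:
    - [[0, 0, 0, 0, 0, 0.035], [0, 0, 0, 0, 0, 0.07], [0, 0, 0, 0, 0, 0.105], [0, 0, 0, 0, 0, 0.14], [0, 0, 0, 0, 0, 0.18]]

```text
time_s: 14.88
eef_pos: [394.3, 224.2, 63.7]
ee_rot: [0.796, 0.605, 0.0, -0.0]
contact_force: [-1.5, 0.0, 7.9]
width: 0.152
grasp_force: 61.0
```

Emit:
jog_arm:
  motion:
    - [[0, 0, 0, 0, 0, 0.035], [0, 0, 0, 0, 0, 0.07], [0, 0, 0, 0, 0, 0.105], [0, 0, 0, 0, 0, 0.14], [0, 0, 0, 0, 0, 0.17]]

```text
time_s: 15.5
eef_pos: [394.1, 224.2, 63.7]
ee_rot: [0.742, 0.67, 0.0, -0.0]
contact_force: [-2.7, -1.8, 9.1]
width: 0.151
grasp_force: 61.2
```

```bash
python3 -c "
from h import *
st()"
```

```text
yaw 84.15 knob -0.15 {'time_s': np.float64(15.5), 'eef_pos': array([394.08, 224.21,  63.66]), 'contact_force': array([-2.69, -1.81,  9.09]), 'wrist_torque': array([-0.16,  0.78, -0.09]), 'width': np.float64(0.15), 'grasp_force': np.float64(61.17)} [-2.e-04  4.e-04 -1.e+00]
```

Emit:
jog_arm:
  motion:
    - [[0, 0, 0, 0, 0, 0.01], [0, 0, 0, 0, 0, 0.02], [0, 0, 0, 0, 0, 0.03], [0, 0, 0, 0, 0, 0.04], [0, 0, 0, 0, 0, 0.04]]

```text
time_s: 16.12
eef_pos: [394.0, 224.2, 63.7]
ee_rot: [0.73, 0.684, 0.0, -0.0]
contact_force: [-2.6, -0.7, 8.7]
width: 0.15
grasp_force: 61.4
```

```bash
python3 -c "
from h import *
st()"
```

```text
yaw 86.3 knob -2.3 {'time_s': np.float64(16.12), 'eef_pos': array([393.98, 224.21,  63.67]), 'contact_force': array([-2.59, -0.7 ,  8.74]), 'wrist_torque': array([-0.1 ,  0.79, -0.56]), 'width': np.float64(0.15), 'grasp_force': np.float64(61.38)} [-5.e-04  7.e-04 -1.e+00]
```

The hard stop is felt at -2° (0.56 N m). Now I turn clockwise, counting stops.

Emit:
jog_arm:
  motion:
    - [[0, 0, 0, 0, 0, -0.04], [0, 0, 0, 0, 0, -0.07], [0, 0, 0, 0, 0, -0.11], [0, 0, 0, 0, 0, -0.15], [0, 0, 0, 0, 0, -0.19]]

```text
time_s: 16.75
eef_pos: [394.3, 224.2, 63.7]
ee_rot: [0.791, 0.612, 0.0, -0.0]
contact_force: [-1.0, -1.7, 7.0]
width: 0.149
grasp_force: 61.0
```

Emit:
jog_arm:
  motion:
    - [[0, 0, 0, 0, 0, -0.04], [0, 0, 0, 0, 0, -0.08], [0, 0, 0, 0, 0, -0.12], [0, 0, 0, 0, 0, -0.16], [0, 0, 0, 0, 0, -0.2]]

```text
time_s: 17.38
eef_pos: [394.6, 224.1, 63.7]
ee_rot: [0.848, 0.53, 0.0, -0.0]
contact_force: [0.3, -2.3, 6.7]
width: 0.149
grasp_force: 60.9
```

```bash
python3 -c "
from h import *
st()"
```

```text
yaw 63.95 knob 20.05 {'time_s': np.float64(17.38), 'eef_pos': array([394.58, 224.08,  63.67]), 'contact_force': array([ 0.27, -2.26,  6.67]), 'wrist_torque': array([-0.32,  0.16,  0.05]), 'width': np.float64(0.15), 'grasp_force': np.float64(60.9)} [ 6.e-04  6.e-04 -1.e+00]
```

Emit:
jog_arm:
  motion:
    - [[0, 0, 0, 0, 0, -0.035], [0, 0, 0, 0, 0, -0.07], [0, 0, 0, 0, 0, -0.105], [0, 0, 0, 0, 0, -0.14], [0, 0, 0, 0, 0, -0.175]]

```text
time_s: 18.0
eef_pos: [394.8, 224.0, 63.7]
ee_rot: [0.891, 0.453, 0.001, 0.0]
contact_force: [-0.1, -2.2, 7.5]
width: 0.151
grasp_force: 60.8
```

Emit:
jog_arm:
  motion:
    - [[0, 0, 0, 0, 0, -0.035], [0, 0, 0, 0, 0, -0.07], [0, 0, 0, 0, 0, -0.105], [0, 0, 0, 0, 0, -0.14], [0, 0, 0, 0, 0, -0.174]]

```text
time_s: 18.62
eef_pos: [395.0, 223.8, 63.7]
ee_rot: [0.927, 0.374, 0.001, 0.0]
contact_force: [1.4, -3.4, 5.9]
width: 0.149
grasp_force: 60.8
```

```bash
python3 -c "
from h import *
st()"
```

```text
yaw 43.94 knob 40.06 {'time_s': np.float64(18.62), 'eef_pos': array([395.02, 223.83,  63.69]), 'contact_force': array([ 1.37, -3.41,  5.89]), 'wrist_torque': array([-0.51, -0.12,  0.05]), 'width': np.float64(0.15), 'grasp_force': np.float64(60.78)} [ 1.3e-03  5.0e-04 -1.0e+00]
```

Emit:
jog_arm:
  motion:
    - [[0, 0, 0, 0, 0, -0.035], [0, 0, 0, 0, 0, -0.07], [0, 0, 0, 0, 0, -0.105], [0, 0, 0, 0, 0, -0.14], [0, 0, 0, 0, 0, -0.175]]

```text
time_s: 19.25
eef_pos: [395.2, 223.6, 63.7]
ee_rot: [0.957, 0.292, 0.001, 0.0]
contact_force: [1.5, -3.9, 6.5]
width: 0.15
grasp_force: 60.8
```

Emit:
jog_arm:
  motion:
    - [[0, 0, 0, 0, 0, -0.035], [0, 0, 0, 0, 0, -0.07], [0, 0, 0, 0, 0, -0.105], [0, 0, 0, 0, 0, -0.14], [0, 0, 0, 0, 0, -0.174]]

```text
time_s: 19.88
eef_pos: [395.3, 223.4, 63.7]
ee_rot: [0.978, 0.207, 0.001, 0.0]
contact_force: [2.7, -4.8, 5.5]
width: 0.15
grasp_force: 60.8
```

Emit:
jog_arm:
  motion:
    - [[0, 0, 0, 0, 0, 0], [0, 0, 0, 0, 0, 0], [0, 0, 0, 0, 0, 0]]

```text
time_s: 20.25
eef_pos: [395.3, 223.4, 63.7]
ee_rot: [0.978, 0.208, 0.001, 0.0]
contact_force: [1.4, -4.0, 7.3]
width: 0.149
grasp_force: 60.8
```

Run:
```python
from h import *
st()
for n in('wrist','top','side'):
    f='e_'+n;snap(n,f);W=world(f)
    m=(np.hypot(W[...,0]-533,W[...,1]-209)<40)&(W[...,2]>175)&(W[...,2]<193)
    q=W[m];print(n,len(q))
    if len(q)>10: print(np.median(q,0).round(1),cv2.minAreaRect(q[:,:2].astype(np.float32)))
for nm,c,h in(('paint',(401.7,328.6),50),('varn',(640,374),45),('ink',(566,442),55)):
    W=world('e_top');q=W[(np.hypot(W[...,0]-c[0],W[...,1]-c[1])<30)&(W[...,2]>h)&(W[...,2]<75)]
    print(nm,len(q),q.mean(0).round(1) if len(q) else '')
```

```text
yaw 23.99 knob 60.01 {'time_s': np.float64(20.25), 'eef_pos': array([395.33, 223.42,  63.68]), 'contact_force': array([ 1.4 , -4.  ,  7.32]), 'wrist_torque': array([-0.8 , -0.25,  0.02]), 'width': np.float64(0.15), 'grasp_force': np.float64(60.81)} [ 1.7e-03  1.0e-04 -1.0e+00]
wrist 0
top 426
[531.5 208.6 182.1] ((531.951171875, 208.40347290039062), (38.21671676635742, 43.3857307434082), 84.34799194335938)
side 153
[532.6 220.2 183.6] ((532.899658203125, 211.65892028808594), (39.050086975097656, 41.340389251708984), 84.48007202148438)
paint 138 [401.5 328.2  56.7]
varn 389 [639.7 374.1  53.1]
ink 57 [566.1 441.5  64.2]
```

```bash
python3 -c "
from station import hand_in
print(hand_in())"
```

```text
the job is handed in; nothing more can be done
None
```

The job is handed in: the tower stands upright within about 1 mm of the cork's centre and square to it. I wound the knob back to its end stop, turned it to the third stop (60°), and am still holding it; the bottles and pot have not moved.

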